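Dock the moon-phase carriage and press its label holder home

TASK

On the class's moon-phase display rail, first slide the carriage along to its station at the two small steel ridges until it clicks into the detent between them, then take the label holder out of its wooden stand and push it down behind the carriage's lip, onto the spring seat, until it is fully home. Finish while still holding it there with the gripper, pressed fully down with the carriage still in its detent; do not let go. Leave the model moons, game pad, spray bottle and pencil on the desk where they are.

Things in the scene. Friction and masses are not known exactly. Their poses are not given: they have to be found in the camera images.
- rail: Fixed display rail: pale wooden board 130 x 460 x 8 mm on the desk with an aluminium rail 30 mm wide along its middle, black end stops. Origin: centre of the board's underside. Its y axis is the direction in which the carriage slides towards the station; x is across.
- carrier (a joint): Position of the aluminium carriage along the rail, m, growing towards the rail's +y end. Starts between 0 and 0.08; the station's detent is at 0.190, the end of travel 0.220. Under 1 N of friction; at the station a spring roller drops between two steel ridges (5 to 10 N to get over one) and centres the carriage when within about 5 mm. An overshoot can be pushed back.
- station (a point): Fixed point on the rail: where slot lies when the carriage is in the detent.
- slot (a point): Middle of the carriage's slot, level with the top of its cheeks; axes as the rail's. Slot: 16 mm wide (x), 88 mm long (y), between the front lip and an equal back wall, both 5 mm thick, which flare outwards above this point: 9 mm higher their mouth is 25 mm wide, 33 mm over all. Its floor, the spring seat, lies 11 mm below this point when free, 21 mm when home. The carriage block (70 x 160 x 20 mm) has its top 24 mm below.
- post (a point): Centre, half-way up, of the upright steel post (diameter 16 mm, 46 mm tall) on the carriage, by which it is pushed or pulled along; 68 mm from the slot's middle towards the rail's -y end. Its top is 23 mm above this point, the carriage's top 23 mm below it.
- seat (a joint): How far the spring seat in the slot is pressed down, m: 0 free, 0.010 fully home at its stop. The spring takes about 3 N to start and 10 N at the stop.
- holder_mid (a point): Centre of the label holder: flat white plastic plate 10 mm thick (x), 80 wide (y), 76 tall (z), 50 to 100 g, a paper label on both faces (either way round is right); axes as the plate's. Starts upright in the stand, foot 8 mm above the desk. Grip it across its thickness in the upper 40 mm: when home, the flared lips cover its lowest 30 mm.
- stand: Fixed wooden stand 60 x 110 x 28 mm with a groove 12.5 mm wide along its y axis, 20 mm deep, in which the label holder stands. Origin: centre of its underside on the desk.
- disc0: Bystander: model moon, a dark sandwich disc with a cream top, 44 mm across and 14 mm high, flat on the desk on the +y side of the stand. Origin: centre of its underside.
- disc1: Bystander: the same, on the -y side of the stand.
- disc2: Bystander: the same, beyond the rail.
- gamepad: Bystander: green game pad about 100 x 150 x 36 mm, lying past the rail's +y end. Origin: centre of its underside.
- spray: Bystander: clear spray bottle 44 mm across, 151 mm tall, on the robot's left. Origin: centre of its underside.
- pencil: Bystander: yellow pencil 166 mm long, 8 mm thick, lying beyond the rail. Origin: under its middle.

How it is judged:
By the outcome, as a careful person would: the job done as asked, in the order asked, and still so for the second after the job is handed in, while the arm keeps its last pose, push and grip.
It also fails if it takes over 64 s, if anything falls off the work surface, if the arm or the gripper's body presses on something with over 40 N, if the wrist force passes 120 N, or if a joint passes its speed limit or range.

ROBOT

A 6-joint arm with a two-finger parallel gripper is mounted at the origin on the work surface. World frame = base frame: x ahead of the robot, y to its left, z up, the work surface at z = 0. Lengths are in m, angles in degrees, forces in N, time in s.
With the tool pointing down it reaches from about 0.375 to 0.75 m from the base axis. Payload 9 kg.
Tool frame: the origin (TCP) lies midway between the tips of the shut fingers; the grasp point (between the pads) lies 19 mm behind it; y points along the fingers, z is the direction in which the jaws open and shut, and the axes are right-handed (so a half turn about y gives the same grasp; the last joint's range is limited). The gripper opens to 85 mm and grips with 20 to 120 N. Pads are 22 mm wide; open, the fingers measure 114 mm over their backs; the gripper's body (76 mm by 85 mm) begins 54 mm behind the grasp point. The pads swing forward as they close: fully open they stand 13 mm farther back than shut.
Start: joints at [51.698, 5.964, 5.575, 89.605, 0, 77.527], TCP at [0.261, 0.54, 0.231] pointing down, gripper open.
Joint ranges: [-171.21, 171.21], [-48.23, 106.86], [-62.78, 66.21], [-105.2, 120.99], [-86.42, 89.51], [-180, 180]. Speed limits (degrees/s): [127.2, 127.2, 147.25, 180, 180, 180].

INTERFACE

Orientations are given as [roll, pitch, yaw] about the fixed x, y, z axes, in that order (R = Rz(yaw) Ry(pitch) Rx(roll)).
In Python, from plant import observe, eyes, r gives the robot as it stands.
- The arm moves only by the tool send_rows, never from a script. Its argument "steps" is a list of rows, each an object with "dp": the shift along the tool's x, y, z in cm, a list of three; "yaw": the turn about the tool's y in rad. In form: [{"dp": [x, y, z], "yaw": yaw}, ...]. A call has 1 to 10 rows; each row shifts and turns the commanded pose from where the row before left it, along the tool's axes as they then stand; what a row does not reach is not made up. A row lasts 1/10 s, in which the tool goes at most 50 mm and 8.59 degrees, less where a joint would pass 70% of its speed; a pose out of reach is approached as far as the arm can. A call with a gripper value outside its range is refused whole. "jaw" is the finger opening in cm, from 0 to 8.54, set as the call begins (left out, the last holds). The fingers move at their own pace and stop on an object; the grip force is fixed at half the most. Time passes only in rows, so rows that do not move let the fingers close. It gives the time, the measured TCP pose, the force and the opening at its end, in the units of the state.
- observe(): the state, without advancing time (a new reading comes with each control period).
- eyes.get_image(name): name is "scene" or "side" or "wrist"; returns a dict with "img" (420x560x3 uint8, red, green, blue), "depth" (420x560 float32, m along the optical axis (not along the pixel's ray), 0 where there is no reading), "K" (3x3 intrinsics, pixels), "extrinsics" (4x4, takes a point from camera to world coordinates); the wrist camera has in their place "hand_eye" (4x4, takes a point from camera to tool coordinates, whose origin is the TCP and whose axes are the tool frame's). Camera axes: x right, y down, z forward; pixel columns grow to the right and rows downward; lengths in m; the calibration is good to about 2 mm. The wrist camera is an equidistant fisheye: a pixel r from the principal point sees the ray r / f radians off the axis. A picture is of the moment at which its call begins: read the wrist's pose just before it.
- r.close_job(): hands the job in, once; it reports no verdict.
Trained networks look in the newest picture that a camera, given by its name, has taken for a name from the list of things; names that differ only in an ending like _2 or _b are one class to them, and where a whole thing is asked for, a point or a joint stands for the part that bears it (a point fixed in the world has none). Each returns a list of dicts, best first, with "confidence" (0 to 1); they miss things now and then, are a little off and sometimes report something else, mostly with a low value. They report only what shows in the picture. A call takes as long as a camera call.
- eyes.spot_in(name, camera): "centre" ([x, y, z] in m, in world coordinates, good to about 4 mm: the middle of the surface that is visible of it).
- eyes.tip_of(name, camera): "centre" ([x, y, z] in m, in world coordinates, good to about 4 mm: a listed point, or the origin of a listed thing).
The state is a dict: "clock": time; "joints": joint angles; "dq": joint speeds; "effort": joint torques, N m; "eef_pos": TCP position; "ee_rot": TCP orientation; "wrist_force": force on the tool from outside, world axes, zero at the start; "moment": the same for the moment, N m; "opening": finger opening in m.
Only numpy, scipy, OpenCV 4.12 (cv2) and the standard library are available. Lean on these libraries where they do the work, as an engineer would, in place of code of your own. Each camera call takes 0.05 s, during which the arm holds its last target. There are 200 camera calls.

## Working session

There is one attempt and no reset: what is moved stays moved. The work goes in short steps, Python scripts to look and compute and a tool call to move; the robot and the scene stay as the last step left them, time stands still between calls to the robot, and variables do not carry over. Pictures are saved under pics/ and viewed, about 8 in all and at most 12, crops included, and the job is handed in when it is done.

Besides the shell and the picture viewer there is one more tool, called after "Call:" as name(argument=value, ...) on one line, values as JSON. send_rows: Moves the arm, as the interface text tells. Its arguments: {"type":"object","properties":{"steps":{"type":"array","items":{"type":"object","properties":{"dp":{"type":"array","items":{"type":"number"}},"yaw":{"type":"number"}}}},"jaw":{"type":"number"}},"required":["steps"]}

```bash
mkdir -p pics; ls
cat > h.py <<'E'
from plant import observe, eyes, r
import numpy as np, cv2
from scipy.spatial.transform import Rotation as R
def save(cam,fn):
    d=eyes.get_image(cam); cv2.imwrite(fn,d["img"][:,:,::-1]); return d
def cloud(d):
    z=d["depth"];K=d["K"];v,u=np.indices(z.shape)
    p=np.stack([(u-K[0,2])/K[0,0]*z,(v-K[1,2])/K[1,1]*z,z],-1)
    E=d["extrinsics"]; return p@E[:3,:3].T+E[:3,3]
def tool():
    s=observe(); return np.array(s["eef_pos"]),R.from_euler("xyz",s["ee_rot"],degrees=True).as_matrix()
E
python3 - <<'E'
from h import *
s=observe();print({k:np.round(v,3).tolist() for k,v in s.items()});print(tool()[1].round(3))
for c in("scene","side"):
    d=save(c,f"pics/{c}0.png")
    for n in["rail","carrier","slot","post","station","holder_mid","stand","disc0","spray","gamepad"]:
        for f in("tip_of",):
            print(c,n,[(np.round(x["centre"],3).tolist(),round(x["confidence"],2)) for x in getattr(eyes,f)(n,c)[:3]])
a=cv2.imread("pics/scene0.png");b=cv2.imread("pics/side0.png")
print(observe()["clock"])
E
```

```text
pics
{'clock': 0.0, 'joints': [51.698, 6.002, 5.528, 89.604, -0.001, 77.526], 'dq': [-0.076, 0.045, 0.045, 0.061, -0.05, 0.048], 'effort': [0.001, -55.693, 50.365, 0.017, -0.0, -0.0], 'eef_pos': [0.261, 0.54, 0.231], 'ee_rot': [-90.076, 0.015, -25.828], 'wrist_force': [0.545, 0.033, -0.062], 'moment': [0.039, -0.027, 0.024], 'opening': 0.086}
[[ 0.9   -0.001  0.436]
 [-0.436 -0.001  0.9  ]
 [-0.    -1.    -0.001]]
scene rail [([0.598, -0.032, -0.002], 0.79)]Traceback (most recent call last):
  File "<stdin>", line 7, in <module>
ValueError: it knows: disc, gamepad, holder_mid, pencil, post, rail, slot, spray, stand, station
```

Run:
```python
from h import *
for c in("scene","side"):
    d=save(c,f"pics/{c}0.png")
    np.savez(f"{c}0.npz",**{k:d[k] for k in d})
    for n in["rail","slot","post","station","holder_mid","stand","disc","spray","gamepad"]:
        print(c,n,[(np.round(x["centre"],3).tolist(),round(x["confidence"],2)) for x in eyes.tip_of(n,c)[:4]])
print(observe()["clock"])
```

```text
scene rail [([0.597, -0.035, -0.002], 0.7)]
scene slot [([0.592, -0.086, 0.067], 0.78)]
scene post [([0.58, -0.155, 0.071], 0.67), ([0.435, -0.168, -0.003], 0.4)]
scene station [([0.609, 0.054, 0.066], 0.83), ([0.45, -0.075, 0.049], 0.58)]
scene holder_mid [([0.452, -0.075, 0.049], 0.95)]
scene stand [([0.448, -0.067, -0.001], 0.6), ([0.452, -0.074, 0.047], 0.19)]
scene disc [([0.708, -0.114, 0.002], 0.97), ([0.446, 0.034, 0.001], 0.77), ([0.439, -0.168, 0.0], 0.76)]
scene spray [([0.473, 0.416, -0.001], 0.96), ([0.598, -0.036, -0.001], 0.59)]
scene gamepad [([0.642, 0.316, 0.001], 0.91)]
side rail [([0.598, -0.036, -0.001], 0.71)]
side slot [([0.588, -0.081, 0.068], 0.65), ([0.638, 0.313, -0.0], 0.31)]
side post [([0.582, -0.152, 0.064], 0.7)]
side station [([0.603, 0.05, 0.067], 0.6)]
side holder_mid [([0.452, -0.07, 0.044], 0.65)]
side stand [([0.454, -0.06, 0.001], 0.83)]
side disc [([0.448, 0.038, -0.0], 0.93), ([0.707, -0.11, -0.003], 0.79), ([0.434, -0.164, 0.001], 0.6)]
side spray [([0.476, 0.412, 0.002], 0.96)]
side gamepad [([0.639, 0.312, 0.001], 0.97)]
1.1
```

View pics/scene0.png

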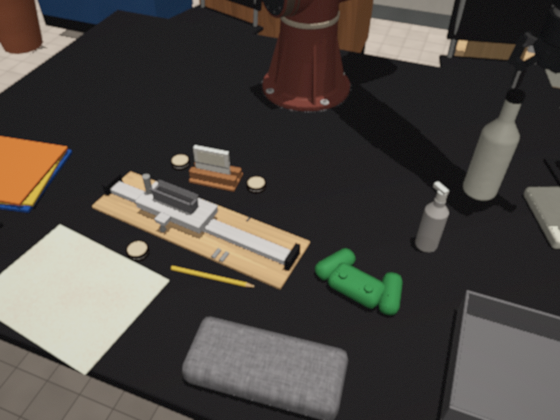

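View pics/side0.png

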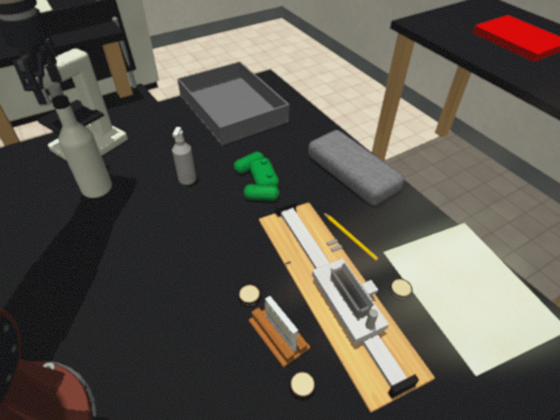

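Scene: the rail runs roughly along world +y. The post end of the carriage is at scene px (148,183), the ridges are at (219,255), and the holder is in its stand at (212,160). Next I'll refine the axes from depth.

Run:
```python
from h import *
def rect(p): 
    (c,s,a)=cv2.minAreaRect((p[:,:2]*1000).astype(np.float32)); return np.round(c,1),np.round(s,1),round(a,2)
for c in("scene","side"):
    d=dict(np.load(f"{c}0.npz")); P=cloud(d); ok=d["depth"]>0; x,y,z=P[...,0],P[...,1],P[...,2]
    hsv=cv2.cvtColor(d["img"],cv2.COLOR_RGB2HSV)
    def m(k): return P[k&ok]
    q=m((x>.48)&(x<.73)&(y>-.3)&(y<.24)&(z>.004)&(z<.013)&(hsv[...,1]>60));print(c,"board",len(q),rect(q))
    q=m((x>.5)&(x<.7)&(abs(y)<.25)&(z>.062)&(z<.081));print("cheeks",len(q),rect(q),q[:,2].max())
    q=m((x>.5)&(x<.7)&(y>-.25)&(y<.25)&(z>.083)&(z<.13));print("post top",len(q),q.mean(0) if len(q) else 0)
    q=m((x>.39)&(x<.51)&(y>-.15)&(y<.01)&(z>.04)&(z<.12));print("holder",len(q),rect(q),q[:,2].max(),q.mean(0))
    v=np.linalg.eigh(np.cov(q[:,:2].T))[1][:,1];print("dir",np.degrees(np.arctan2(v[1],v[0])))
    q=m((x>.39)&(x<.51)&(y>-.15)&(y<.01)&(z>.02)&(z<.033));print("stand",len(q),rect(q))
```

```text
scene board 5913 (array([599.1, -17.2]), array([248.1, 507.7]), 3.33)
cheeks 603 (array([588. , -93.7]), array([124.7,  35.9]), 83.96) 0.0809189447887887
post top 43 [ 0.5846095  -0.14826191  0.08881014]
holder 622 (array([450.2, -68.4]), array([15.4, 81.6]), 4.38) 0.08702764993219925 [ 0.45301904 -0.06622255  0.06590535]
dir 94.90658551757976
stand 507 (array([450.2, -61.8]), array([ 47.5, 110.8]), 4.27)
side board 8171 (array([623.3, -25.7]), array([507. , 238.6]), 75.53)
cheeks 691 (array([587.8, -96.2]), array([126.1,  34.1]), 83.39) 0.080529386447724
post top 79 [ 0.57972457 -0.15173404  0.0892682 ]
holder 649 (array([448.4, -69.4]), array([11.7, 80.9]), 4.43) 0.08747055340563203 [ 0.44615934 -0.07366174  0.07111395]
dir 95.22957515906921
stand 791 (array([447.8, -64.1]), array([ 45.2, 111.1]), 4.53)
```

Call:
send_rows(steps=[{"dp": [0,-1,0],"yaw": 0.14},{"dp": [0,-1,0],"yaw": 0.14},{"dp": [0,0,0],"yaw": 0.14},{"dp": [0,0,0],"yaw": 0.14},{"dp": [0,0,0],"yaw": 0.14},{"dp": [0,0,0],"yaw": 0.14},{"dp": [0,0,0],"yaw": 0.14},{"dp": [0,0,0],"yaw": 0.14},{"dp": [0,0,0],"yaw": 0.12}], jaw=0)

```text
clock: 2.0
eef_pos: [0.2614, 0.5401, 0.2513]
ee_rot: [-90.0, -0.0, -97.2]
wrist_force: [-0.7, 0.5, 0.4]
opening: -0.0002
```

Call:
send_rows(steps=[{"dp": [4,0,2.4]},{"dp": [4,0,2.4]},{"dp": [4,0,2.4]},{"dp": [4,0,2.4]},{"dp": [4,0,2.4]},{"dp": [4,0,2.4]},{"dp": [4,0,2.4]},{"dp": [4,0,2.4]},{"dp": [4,0,2.4]},{"dp": [4,0,2.4]}])

```text
invalid input
```

Call:
send_rows(steps=[{"dp": [4,0,2.4]},{"dp": [4,0,2.4]},{"dp": [4,0,2.4]},{"dp": [4,0,2.4]},{"dp": [4,0,2.4]},{"dp": [4,2,2.4]},{"dp": [4,2,2.1]},{"dp": [0,0,0]}])

```text
invalid input
```

Run:
```python
from h import *
p,M=tool();d=save("wrist","pics/w1.png");print(p,M.round(3));print(d["K"],d["hand_eye"].round(3))
for n in["slot","post","station"]:
    print(n,[(np.round(x["centre"],4).tolist(),round(x["confidence"],2)) for x in eyes.tip_of(n,"wrist")[:3]])
```

```text
[0.26141038 0.54006047 0.25127346] [[-0.125  0.     0.992]
 [-0.992 -0.    -0.125]
 [ 0.    -1.     0.   ]]
[[325.1922621    0.         279.65210386]
 [  0.         325.1922621  210.60472339]
 [  0.           0.           1.        ]] [[ 0.     0.958  0.287 -0.073]
 [-0.001 -0.287  0.958 -0.143]
 [ 1.    -0.     0.001 -0.   ]
 [ 0.     0.     0.     1.   ]]
slot []
post []
station [([0.6081, 0.0516, 0.068], 0.71)]
```

View pics/w1.png

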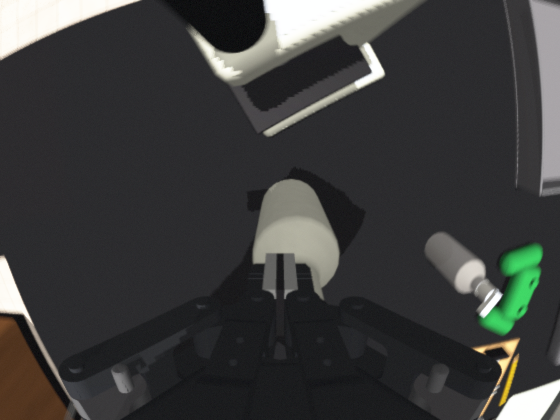

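The moves were refused because every row needs a yaw value. The wrist view shows the tall bottle near the fingers, around (295,235), so I'll check its position and height before moving.

Run:
```python
from h import *
for c in("scene","side"):
    d=dict(np.load(f"{c}0.npz")); P=cloud(d); ok=d["depth"]>0
    for (n,r0,r1,c0,c1) in ([("bottle",95,195,470,518),("spray",185,250,418,450)] if c=="scene" else [("bottle",100,195,58,110)]):
        q=P[r0:r1,c0:c1].reshape(-1,3); q=q[(q[:,2]>.02)&(q[:,2]<.5)]
        for h in(.03,.08,.13,.18,.23):
            k=q[abs(q[:,2]-h)<.015]; print(c,n,h,len(k),np.median(k,0).round(3) if len(k) else "")
```

```text
scene bottle 0.03 268 [0.302 0.503 0.033]
scene bottle 0.08 412 [0.301 0.498 0.08 ]
scene bottle 0.13 467 [0.301 0.498 0.131]
scene bottle 0.18 466 [0.285 0.5   0.176]
scene bottle 0.23 189 [0.283 0.497 0.229]
scene spray 0.03 197 [0.493 0.418 0.034]
scene spray 0.08 279 [0.493 0.417 0.081]
scene spray 0.13 142 [0.482 0.417 0.13 ]
scene spray 0.18 0 
scene spray 0.23 0 
side bottle 0.03 646 [0.317 0.638 0.027]
side bottle 0.08 432 [0.276 0.473 0.079]
side bottle 0.13 472 [0.277 0.474 0.128]
side bottle 0.18 406 [0.269 0.486 0.176]
side bottle 0.23 172 [0.271 0.489 0.229]
```

Call:
send_rows(steps=[{"dp": [0,-4,0],"yaw": 0},{"dp": [0,-4,0],"yaw": 0},{"dp": [0,-4,0],"yaw": 0},{"dp": [4,0,2.4],"yaw": 0},{"dp": [4,0,2.4],"yaw": 0},{"dp": [4,0,2.4],"yaw": 0},{"dp": [4,0,2.4],"yaw": 0},{"dp": [4,0,2.4],"yaw": 0},{"dp": [4,0,2.4],"yaw": 0},{"dp": [4,0,2.4],"yaw": 0}])

```text
clock: 3.2
eef_pos: [0.395, 0.2403, 0.3715]
ee_rot: [-90.0, 0.0, -96.7]
wrist_force: [1.0, -0.3, -0.1]
opening: 0.0001
```

Call:
send_rows(steps=[{"dp": [4,0,2.4],"yaw": 0},{"dp": [4,0,2.4],"yaw": 0},{"dp": [4,0,2.4],"yaw": 0},{"dp": [4,0,2.4],"yaw": 0},{"dp": [4,0,2.4],"yaw": 0},{"dp": [4,2,2.4],"yaw": 0},{"dp": [4,3,2.4],"yaw": 0},{"dp": [4,3,2.4],"yaw": 0},{"dp": [4,3,2.4],"yaw": 0},{"dp": [4,3,2.1],"yaw": 0}])

```text
clock: 4.2
eef_pos: [0.5755, -0.1687, 0.2418]
ee_rot: [-90.0, -0.0, -96.7]
wrist_force: [0.9, -0.2, -0.7]
opening: -0.0
```

Run:
```python
from h import *
p,M=tool();d=save("wrist","pics/w2.png");print(p)
for n in["slot","post","station","holder_mid"]:
    print(n,[(np.round(x["centre"],4).tolist(),round(x["confidence"],2)) for x in eyes.tip_of(n,"wrist")[:3]])
```

```text
[ 0.57546186 -0.16874081  0.2417686 ]
slot [([0.5931, -0.0848, 0.0681], 0.81)]
post [([0.5821, -0.1488, 0.0702], 0.69)]
station []
holder_mid [([0.4529, -0.07, 0.0454], 0.7)]
```

View pics/w2.png

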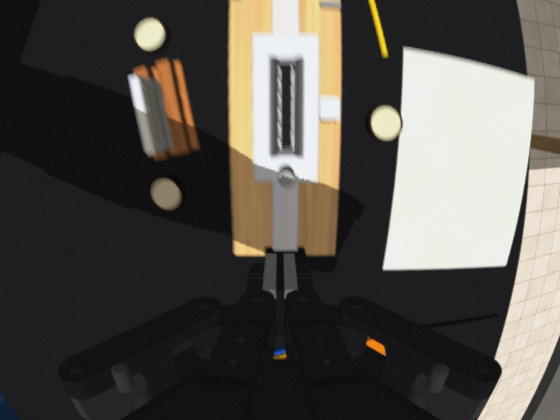

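The wrist view shows the post at (287,177), the slot at (287,108) and the rail vertical in the image, so the yaw is aligned. I'll lower the closed fingers behind the post.

Call:
send_rows(steps=[{"dp": [1.8,2,0.5],"yaw": 0},{"dp": [0,4,0],"yaw": 0},{"dp": [0,4,0],"yaw": 0},{"dp": [0,3,0],"yaw": 0},{"dp": [0,3,0],"yaw": 0},{"dp": [0,1.6,0],"yaw": 0},{"dp": [0,1,0],"yaw": 0},{"dp": [0,0,0],"yaw": 0}])

```text
clock: 5.25
eef_pos: [0.5778, -0.1849, 0.0569]
ee_rot: [-90.0, 0.0, -96.8]
wrist_force: [-0.0, 0.9, 0.6]
opening: 0.0
```

Call:
send_rows(steps=[{"dp": [-0.5,0,0],"yaw": 0},{"dp": [-0.5,0,0],"yaw": 0},{"dp": [-0.5,0,0],"yaw": 0},{"dp": [-0.5,0,0],"yaw": 0},{"dp": [-0.5,0,0],"yaw": 0},{"dp": [-0.5,0,0],"yaw": 0},{"dp": [0,0,0],"yaw": 0}])

```text
clock: 5.95
eef_pos: [0.5813, -0.1548, 0.0567]
ee_rot: [-90.0, 0.0, -96.8]
wrist_force: [0.2, 0.1, 0.0]
opening: -0.0002
```

Call:
send_rows(steps=[{"dp": [-1,0,0],"yaw": 0},{"dp": [-1,0,0],"yaw": 0},{"dp": [-1,0,0],"yaw": 0},{"dp": [-1,0,0],"yaw": 0},{"dp": [-1,0,0],"yaw": 0},{"dp": [-1,0,0],"yaw": 0},{"dp": [-1,0,0],"yaw": 0},{"dp": [-1,0,0],"yaw": 0},{"dp": [-0.5,0,0],"yaw": 0},{"dp": [-0.5,0,0],"yaw": 0}])

```text
clock: 6.95
eef_pos: [0.5922, -0.0658, 0.0568]
ee_rot: [-90.0, -0.0, -96.9]
wrist_force: [-1.4, -0.9, -0.4]
opening: -0.0
```

Run:
```python
from h import *
for c in("wrist","scene","side"):
  d=eyes.get_image(c)
  for n in["slot","post","station"]:
    print(c,n,[(np.round(x["centre"],4).tolist(),round(x["confidence"],2)) for x in eyes.tip_of(n,c)[:2]])
```

```text
wrist slot [([0.607, 0.0215, 0.0689], 0.9), ([0.4517, -0.0707, 0.0461], 0.49)]
wrist post [([0.5933, -0.0443, 0.0688], 0.77)]
wrist station [([0.6082, 0.0523, 0.0683], 0.78)]
scene slot [([0.6036, 0.0166, 0.0655], 0.74), ([0.4724, 0.4168, 0.001], 0.61)]
scene post [([0.5927, -0.0491, 0.0666], 0.78)]
scene station [([0.6101, 0.0532, 0.0663], 0.56)]
side slot [([0.5979, 0.0233, 0.0659], 0.57)]
side post [([0.5945, -0.0431, 0.0654], 0.96), ([0.4725, 0.4168, 0.0013], 0.39)]
side station [([0.6062, 0.0507, 0.0695], 0.82)]
```

Call:
send_rows(steps=[{"dp": [-0.5,0,0],"yaw": 0},{"dp": [-0.5,0,0],"yaw": 0},{"dp": [-0.5,0,0],"yaw": 0},{"dp": [-0.3,0,0],"yaw": 0}])

```text
clock: 7.95
eef_pos: [0.5943, -0.0483, 0.0569]
ee_rot: [-90.0, -0.1, -96.9]
wrist_force: [-1.3, -3.9, 0.4]
opening: -0.0002
```

Call:
send_rows(steps=[{"dp": [-0.2,0,0],"yaw": 0},{"dp": [-0.1,0,0],"yaw": 0}])

```text
clock: 8.15
eef_pos: [0.5947, -0.0452, 0.0568]
ee_rot: [-90.0, 0.0, -96.9]
wrist_force: [0.1, -2.2, 0.4]
opening: -0.0001
```

Call:
send_rows(steps=[{"dp": [-0.1,0,0],"yaw": 0},{"dp": [-0.1,0,0],"yaw": 0}])

```text
clock: 8.35
eef_pos: [0.5949, -0.0433, 0.0568]
ee_rot: [-90.0, 0.0, -96.9]
wrist_force: [0.4, -1.6, 0.3]
opening: -0.0001
```

Call:
send_rows(steps=[{"dp": [-0.1,0,0],"yaw": 0},{"dp": [-0.1,0,0],"yaw": 0}])

```text
clock: 8.55
eef_pos: [0.5951, -0.0412, 0.0568]
ee_rot: [-90.0, 0.0, -96.9]
wrist_force: [0.7, 0.3, 1.2]
opening: -0.0002
```

Call:
send_rows(steps=[{"dp": [-0.1,0,0],"yaw": 0},{"dp": [-0.1,0,0],"yaw": 0}])

```text
clock: 8.75
eef_pos: [0.5953, -0.0393, 0.0567]
ee_rot: [-90.0, 0.0, -96.9]
wrist_force: [0.5, -0.2, 0.1]
opening: 0.0004
```

Call:
send_rows(steps=[{"dp": [-0.1,0,0],"yaw": 0},{"dp": [-0.1,0,0],"yaw": 0}])

```text
clock: 8.95
eef_pos: [0.5956, -0.0374, 0.0568]
ee_rot: [-90.0, 0.0, -96.9]
wrist_force: [-0.2, -0.0, 0.0]
opening: -0.0001
```

Run:
```python
from h import *
for c in("wrist","scene","side"):
  d=save(c,f"pics/{c}3.png")
  for n in["slot","post","station"]:
    print(c,n,[(np.round(x["centre"],4).tolist(),round(x["confidence"],2)) for x in eyes.tip_of(n,c)[:2]])
print(observe()["wrist_force"])
```

```text
wrist slot [([0.6113, 0.0528, 0.0682], 0.79)]
wrist post [([0.6018, -0.0161, 0.0704], 0.89)]
wrist station [([0.6072, 0.0537, 0.0698], 0.83)]
scene slot [([0.6039, 0.052, 0.0656], 0.62)]
scene post [([0.5967, -0.0164, 0.0713], 0.61)]
scene station [([0.6085, 0.053, 0.0692], 0.6), ([0.4515, -0.0731, 0.0494], 0.55)]
side slot [([0.6018, 0.0557, 0.0683], 0.84), ([0.5977, -0.0362, -0.0018], 0.68)]
side post [([0.5961, -0.0134, 0.0657], 0.74)]
side station [([0.6048, 0.0502, 0.0673], 0.94)]
[-0.7330191  -0.85273437  0.25378426]
```

View pics/wrist3.png

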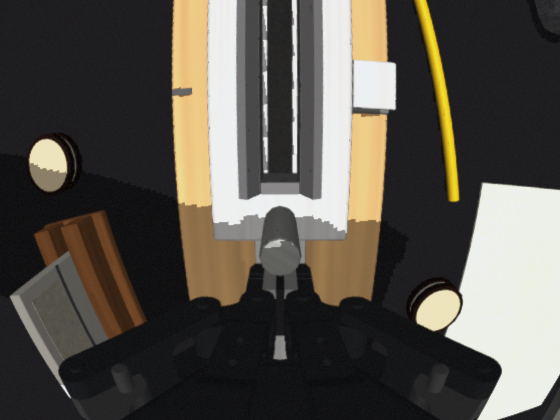

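The carriage looks to be on station: the roller tab at (375,86) is level with the tick mark at (182,91), and the force rose to 4 N and then dropped. I'll push gently to confirm it resists.

Call:
send_rows(steps=[{"dp": [-0.1,0,0],"yaw": 0},{"dp": [-0.1,0,0],"yaw": 0}])

```text
clock: 9.75
eef_pos: [0.5959, -0.0355, 0.0568]
ee_rot: [-90.0, 0.0, -96.9]
wrist_force: [-0.7, -0.1, 0.1]
opening: 0.0002
```

Call:
send_rows(steps=[{"dp": [-0.1,0,0],"yaw": 0},{"dp": [0,0,0],"yaw": 0}])

```text
clock: 9.95
eef_pos: [0.596, -0.0345, 0.0568]
ee_rot: [-90.0, -0.0, -96.9]
wrist_force: [0.5, 0.7, -0.1]
opening: -0.0
```

Call:
send_rows(steps=[{"dp": [-0.1,0,0],"yaw": 0},{"dp": [0,0,0],"yaw": 0}])

```text
clock: 10.15
eef_pos: [0.596, -0.0341, 0.0568]
ee_rot: [-90.0, -0.1, -96.9]
wrist_force: [-0.8, -3.9, -0.4]
opening: 0.0004
```

Call:
send_rows(steps=[{"dp": [-0.1,0,0],"yaw": 0},{"dp": [0,0,0],"yaw": 0}])

```text
clock: 10.35
eef_pos: [0.5961, -0.033, 0.0568]
ee_rot: [-90.0, -0.0, -96.9]
wrist_force: [-1.3, -5.2, 0.2]
opening: -0.0001
```

Pushing past contact at y≈-0.0345 meets 4–5 N of resistance, so the carriage is in the detent. I'll back off and go above the holder.

Call:
send_rows(steps=[{"dp": [0.7,0,0],"yaw": 0},{"dp": [0.8,0,0],"yaw": 0},{"dp": [0,-3,0],"yaw": 0},{"dp": [0,-4,0],"yaw": 0},{"dp": [0,-4,0],"yaw": 0},{"dp": [1,0,-3.5],"yaw": 0},{"dp": [1,0,-3.5],"yaw": 0},{"dp": [1,0,-3.5],"yaw": 0},{"dp": [0.8,0,-3.6],"yaw": 0},{"dp": [0,0,0],"yaw": -0.1}], jaw=4)

```text
clock: 11.35
eef_pos: [0.4467, -0.0683, 0.1667]
ee_rot: [-90.0, 0.0, -91.2]
wrist_force: [0.9, -0.3, 0.7]
opening: 0.0399
```

Call:
send_rows(steps=[{"dp": [0,0,0],"yaw": -0.1},{"dp": [0,0,0],"yaw": 0}])

```text
clock: 11.55
eef_pos: [0.4498, -0.0686, 0.167]
ee_rot: [-89.9, 0.0, -85.4]
wrist_force: [0.6, 0.5, -0.2]
opening: 0.0401
```

Run:
```python
from h import *
print(tool()[0],observe()["ee_rot"])
for c in("wrist","scene","side"):
  d=save(c,f"pics/{c}4.png"); np.savez(f"{c}4.npz",**d)
  for n in["slot","holder_mid","station","stand"]:
    print(c,n,[(np.round(x["centre"],4).tolist(),round(x["confidence"],2)) for x in eyes.tip_of(n,c)[:2]])
```

```text
[ 0.44979745 -0.06861032  0.1670482 ] [-8.99416875e+01  7.94927483e-03 -8.53599700e+01]
wrist slot [([0.6093, 0.0546, 0.0711], 0.57)]
wrist holder_mid []
wrist station [([0.6038, 0.0502, 0.0681], 0.56), ([0.7072, 0.046, 0.0009], 0.22)]
wrist stand [([0.451, -0.0619, -0.0008], 0.89)]
scene slot [([0.6076, 0.0474, 0.0654], 0.72), ([0.6378, 0.3132, -0.0016], 0.58)]
scene holder_mid [([0.4513, -0.0721, 0.0489], 0.96), ([0.6097, 0.0533, 0.0699], 0.44)]
scene station [([0.6088, 0.0549, 0.0718], 0.95)]
scene stand [([0.449, -0.0642, -0.0033], 0.95)]
side slot [([0.6022, 0.0564, 0.0686], 0.77), ([0.7065, -0.112, -0.0046], 0.46)]
side holder_mid [([0.4501, -0.0632, 0.0011], 0.42), ([0.444, 0.0392, -0.0023], 0.24)]
side station [([0.606, 0.054, 0.0683], 0.82)]
side stand [([0.4535, -0.0635, 0.0018], 0.96), ([0.4717, 0.4161, 0.0047], 0.51)]
```

View pics/wrist4.png

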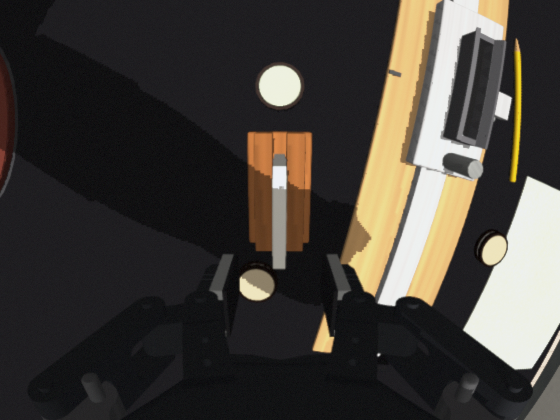

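The plate is vertical at column 280, centred between the fingers (rows 165–268), so the yaw is matched. I'll get its exact extents from wrist depth.

```bash
cat >> h.py <<'E'
def wcloud(d,p,M):
    z=d["depth"].astype(float);K=d["K"];v,u=np.indices(z.shape);a=(u-K[0,2])/K[0,0];b=(v-K[1,2])/K[1,1]
    th=np.hypot(a,b)+1e-9;s=np.tan(np.minimum(th,1.5))/th
    q=np.stack([a*s*z,b*s*z,z],-1);H=d["hand_eye"];q=q@H[:3,:3].T+H[:3,3]; return q, q@M.T+p
E
python3 - <<'E'
from h import *
p,M=tool();d=dict(np.load("wrist4.npz"));T,W=wcloud(d,p,M)
v,u=np.indices(d["depth"].shape)
k=(d["depth"]>0)&(u>268)&(u<292)&(v>140)&(v<280)&(W[...,2]>.078)&(W[...,2]<.095)
print(k.sum(),"top z",np.median(W[k][:,2]),"world",W[k].min(0),W[k].max(0),"tool x,z pct",np.percentile(T[k][:,0],[1,99]),np.percentile(T[k][:,2],[2,50,98]))
for c in("scene","side"):
    d=dict(np.load(f"{c}4.npz"));P=cloud(d);x,y,z=P[...,0],P[...,1],P[...,2]
    q=P[(x>.39)&(x<.51)&(y>-.15)&(y<.01)&(z>.05)&(z<.095)];q=q@M-p@M
    print(c,len(q),np.percentile(q[:,0],[2,98]),np.percentile(q[:,2],[2,98]))
k=(W[...,2]>.07)&(W[...,2]<.083)&(abs(W[...,0]-.6)<.04)&(W[...,1]>-.01)&(W[...,1]<.11)
print(k.sum(),cv2.minAreaRect((W[k][:,:2]*1000).astype(np.float32)))
E
```

```text
1451 top z 0.08364563975043429 world [ 0.44139382 -0.10943313  0.07805708] [ 0.45712168 -0.02985947  0.08556046] tool x,z pct [-0.03820198  0.04012047] [-0.0058286  -0.00064244  0.00388551]
scene 511 [-0.03967288  0.0380852 ] [-0.00423648  0.0071457 ]
side 568 [-0.03762071  0.0406962 ] [-0.00707955  0.00305236]
1668 ((605.20654296875, 45.02263641357422), (112.15733337402344, 34.455810546875), 83.43453216552734)
```

Call:
send_rows(steps=[{"dp": [0.1,3,0],"yaw": 0},{"dp": [0,3,0],"yaw": 0},{"dp": [0,2.5,0],"yaw": 0},{"dp": [0,2,0],"yaw": 0},{"dp": [0,1.2,0],"yaw": 0},{"dp": [0,0.4,0],"yaw": 0},{"dp": [0,0,0],"yaw": 0}])

```text
clock: 13.0
eef_pos: [0.45, -0.0693, 0.0459]
ee_rot: [-90.0, 0.0, -85.4]
wrist_force: [-0.8, 0.1, 0.9]
opening: 0.0401
```

Call:
send_rows(steps=[{"dp": [0,0,0],"yaw": 0},{"dp": [0,0,0],"yaw": 0},{"dp": [0,0,0],"yaw": 0},{"dp": [0,0,0],"yaw": 0},{"dp": [0,0,0],"yaw": 0},{"dp": [0,0,0],"yaw": 0}], jaw=0)

```text
clock: 13.6
eef_pos: [0.4506, -0.0696, 0.0469]
ee_rot: [-89.9, -0.0, -85.4]
wrist_force: [-1.2, -0.6, 6.7]
opening: 0.0095
```

Gripped (9.5 mm). Lift and move above the slot.

Call:
send_rows(steps=[{"dp": [0,-1,0],"yaw": 0},{"dp": [0,-2,0],"yaw": 0},{"dp": [0,-3,0],"yaw": 0},{"dp": [0,-4,0],"yaw": 0},{"dp": [0,-4,0],"yaw": 0},{"dp": [-2,0,3],"yaw": 0},{"dp": [-2,0,3],"yaw": 0},{"dp": [-2,0,3],"yaw": 0},{"dp": [-2,0,3],"yaw": 0},{"dp": [-1.9,0,3],"yaw": 0}])

```text
clock: 14.6
eef_pos: [0.5925, 0.0426, 0.1863]
ee_rot: [-90.0, 0.0, -85.4]
wrist_force: [-1.2, -0.3, 0.1]
opening: 0.0095
```

Call:
send_rows(steps=[{"dp": [-1,0,1.5],"yaw": 0},{"dp": [0,0,0],"yaw": 0.1},{"dp": [0,0,0],"yaw": 0.094},{"dp": [0,0,0],"yaw": 0}])

```text
clock: 15.0
eef_pos: [0.6057, 0.0527, 0.1861]
ee_rot: [-90.0, 0.0, -96.6]
wrist_force: [0.0, -0.7, -0.2]
opening: 0.0094
```

Run:
```python
from h import *
p,M=tool();print(p,observe()["ee_rot"])
for c in("wrist","scene","side"):
  d=save(c,f"pics/{c}5.png"); np.savez(f"{c}5.npz",**d)
  for n in["slot","holder_mid","station","post"]:
    print(c,n,[(np.round(x["centre"],4).tolist(),round(x["confidence"],2)) for x in eyes.tip_of(n,c)[:2]])
  W=wcloud(d,p,M)[1] if c=="wrist" else cloud(d)
  q=(W-p)@M  # tool frame
  k=(d["depth"]>0)&(abs(q[...,0])<.05)&(abs(q[...,2])<.03)&(W[...,2]>.066)&(W[...,2]<.083)
  t=q[k]; print(c,"cheeks",k.sum(),np.percentile(t[:,0],[1,99]).round(4) if len(t) else "",np.percentile(t[:,2],[1,99]).round(4) if len(t) else "", np.percentile(W[k][:,2],[50,98]) if len(t) else "")
  k=(d["depth"]>0)&(abs(q[...,0])<.06)&(abs(q[...,2])<.02)&(W[...,2]>.12)&(W[...,2]<.183)&(q[...,1]>0.003)
  t=q[k]; print(c,"plate",k.sum(),np.percentile(t,[1,50,99],0).round(4).tolist() if len(t) else "")
```

```text
[0.60566434 0.05274341 0.18606528] [-9.00151689e+01  5.63338481e-03 -9.65888788e+01]
wrist slot [([0.6085, 0.0519, 0.0715], 0.59)]
wrist holder_mid []
wrist station []
wrist post []
wrist cheeks 1840 [-0.0478  0.0386] [-0.0158  0.0168] [0.07532198 0.07747857]
wrist plate 270 [[-0.0395, 0.0033, -0.0051], [-0.0392, 0.0182, -0.0004], [-0.0384, 0.0379, 0.0045]]
scene slot [([0.6065, 0.0487, 0.0659], 0.94)]
scene holder_mid [([0.6069, 0.0467, 0.1865], 0.92)]
scene station [([0.6073, 0.0514, 0.0687], 0.83)]
scene post [([0.5967, -0.0151, 0.0681], 0.64)]
scene cheeks 498 [-0.0495  0.0479] [-0.0159  0.0175] [0.07254791 0.07812166]
scene plate 549 [[-0.041, 0.0034, -0.0041], [-0.0058, 0.0214, 0.0044], [0.0376, 0.0385, 0.0067]]
side slot [([0.6013, 0.0528, 0.0677], 0.87)]
side holder_mid [([0.6076, 0.0513, 0.1808], 0.75), ([0.4446, 0.0385, 0.0007], 0.54)]
side station [([0.6055, 0.0521, 0.0698], 0.55)]
side post [([0.5955, -0.0119, 0.0665], 0.68)]
side cheeks 389 [-0.0489  0.0488] [-0.0164  0.016 ] [0.07378736 0.07854147]
side plate 332 [[-0.0391, 0.0036, -0.007], [0.0134, 0.0218, -0.0058], [0.0405, 0.0382, 0.0033]]
```

View pics/wrist5.png

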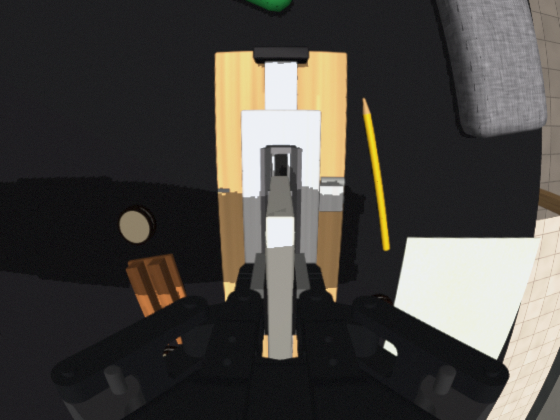

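The plate (column 280) is centred across the slot to within 0.5 mm. The along-rail extents were clipped, so I'll redo those from the saved data.

Run:
```python
from h import *
p,M=tool()
for c in("wrist","scene","side"):
  d=dict(np.load(f"{c}5.npz"));W=wcloud(d,p,M)[1] if c=="wrist" else cloud(d)
  q=(W-p)@M
  k=(d["depth"]>0)&(abs(q[...,0])<.057)&(abs(q[...,2])<.018)&(W[...,2]>.06)&(W[...,2]<.083)
  h=np.histogram(q[k][:,0],np.arange(-.058,.0581,.002))[0];print(c,h)
```

```text
wrist [  0   0   0   0   1 139  89 100  54  56  54  56  48  59  55  58  57  56
  55  54  46  56  41  47  38  38  44  36  36  31  32  28  30  28  22  28
  26  27  28  22  19  17  24  20  19  24  23  27  21   2   0   0   0   0
   0   0   0   0]
scene [ 0  0  0 11 34 14 14 15 13 14 14 13 13 12 11 17 12 15 11 16 12 16 14 14
 12 13 11 13 12 14 13 12 10 18 12 11 13 14 11 15 11 11 15 14 12 11 15 10
 17 11 22 17 11  4  0  0  0  0]
side [ 0  0  0  1 11 10 23 12  9  7  6  8 11  9  4 11 11  7  6 11  7 12  5 13
  7  9  9 10  7  7  9  9 12  7 13  7 13  8  8  9 11 11  3 15  6 11 13  6
 11  7 11 19 25 18  0  0  0  0]
```

Call:
send_rows(steps=[{"dp": [0,2.5,0],"yaw": 0},{"dp": [0,2,0],"yaw": 0},{"dp": [0,1,0],"yaw": 0},{"dp": [0,0.8,0],"yaw": 0},{"dp": [0,0.6,0],"yaw": 0},{"dp": [0,0.5,0],"yaw": 0},{"dp": [0,0.3,0],"yaw": 0},{"dp": [0,0,0],"yaw": 0}])

```text
clock: 16.55
eef_pos: [0.6057, 0.0525, 0.1088]
ee_rot: [-90.0, 0.0, -96.5]
wrist_force: [-0.5, -0.5, -0.8]
opening: 0.0091
```

Call:
send_rows(steps=[{"dp": [0,0.3,0],"yaw": 0},{"dp": [0,0.3,0],"yaw": 0},{"dp": [0,0.2,0],"yaw": 0},{"dp": [0,0,0],"yaw": 0}])

```text
clock: 16.95
eef_pos: [0.6055, 0.0526, 0.1004]
ee_rot: [-90.0, 0.0, -96.5]
wrist_force: [0.3, -0.2, -0.6]
opening: 0.0094
```

Call:
send_rows(steps=[{"dp": [0,0.2,0],"yaw": 0},{"dp": [0,0.2,0],"yaw": 0},{"dp": [0,0.2,0],"yaw": 0},{"dp": [0,0,0],"yaw": 0}])

```text
clock: 17.35
eef_pos: [0.6058, 0.0526, 0.0949]
ee_rot: [-90.0, 0.0, -96.5]
wrist_force: [-0.4, 0.7, 2.3]
opening: 0.0091
```

Call:
send_rows(steps=[{"dp": [0,0.2,0],"yaw": 0},{"dp": [0,0.2,0],"yaw": 0},{"dp": [0,0,0],"yaw": 0}])

```text
clock: 17.65
eef_pos: [0.6058, 0.0525, 0.0909]
ee_rot: [-90.0, 0.0, -96.5]
wrist_force: [-1.2, -0.7, 5.7]
opening: 0.0092
```

Call:
send_rows(steps=[{"dp": [0,0.2,0],"yaw": 0},{"dp": [0,0.1,0],"yaw": 0},{"dp": [0,0,0],"yaw": 0}])

```text
clock: 17.95
eef_pos: [0.6059, 0.0525, 0.0883]
ee_rot: [-90.0, 0.0, -96.5]
wrist_force: [-2.6, 1.3, 7.2]
opening: 0.0092
```

Call:
send_rows(steps=[{"dp": [0,0.1,0],"yaw": 0},{"dp": [0,0.1,0],"yaw": 0},{"dp": [0,0,0],"yaw": 0}])

```text
clock: 18.25
eef_pos: [0.6059, 0.0525, 0.0865]
ee_rot: [-90.0, 0.0, -96.5]
wrist_force: [-2.7, 0.9, 8.5]
opening: 0.0097
```

Call:
send_rows(steps=[{"dp": [0,0.1,0],"yaw": 0},{"dp": [0,0,0],"yaw": 0}])

```text
clock: 18.45
eef_pos: [0.606, 0.0525, 0.0859]
ee_rot: [-89.9, -0.0, -96.5]
wrist_force: [-3.1, 0.2, 10.2]
opening: 0.0093
```

Call:
send_rows(steps=[{"dp": [0,0.1,0],"yaw": 0},{"dp": [0,0,0],"yaw": 0}])

```text
clock: 18.65
eef_pos: [0.606, 0.0525, 0.0858]
ee_rot: [-89.9, -0.0, -96.5]
wrist_force: [-7.3, 0.8, 17.8]
opening: 0.009
```

The stop is reached: z stays at 0.0858 while the force jumps to 18 N. I'll verify with a hold and the cameras.

Call:
send_rows(steps=[{"dp": [0,0.03,0],"yaw": 0},{"dp": [0,0,0],"yaw": 0},{"dp": [0,0,0],"yaw": 0},{"dp": [0,0,0],"yaw": 0},{"dp": [0,0,0],"yaw": 0}])

```text
clock: 19.15
eef_pos: [0.6061, 0.0525, 0.0858]
ee_rot: [-89.9, -0.0, -96.5]
wrist_force: [-6.5, 1.0, 18.6]
opening: 0.0095
```

Run:
```python
from h import *
p,M=tool()
for c in("scene","side"):
  d=save(c,f"pics/{c}6.png")
  for n in["slot","holder_mid","station","post"]:
    print(c,n,[(np.round(x["centre"],4).tolist(),round(x["confidence"],2)) for x in eyes.tip_of(n,c)[:2]])
  W=cloud(d);q=(W-p)@M
  k=(abs(q[...,0])<.06)&(abs(q[...,2])<.012)&(W[...,2]>.09)&(W[...,2]<.126)&(abs(q[...,0])>.016)
  print(c,"plate top z",np.percentile(W[k][:,2],[90,98]))
  I=cv2.imread(f"pics/{c}6.png");I=I[130:290,90:330] if c=="scene" else I[190:400,220:450]
  cv2.imwrite(f"pics/{c}6c.png",cv2.resize(I,None,fx=2.6,fy=2.6,interpolation=cv2.INTER_CUBIC))
print(observe()["wrist_force"],observe()["clock"])
```

```text
scene slot [([0.6071, 0.0503, 0.0638], 0.95)]
scene holder_mid [([0.6102, 0.0459, 0.0866], 0.97), ([0.7076, 0.0483, -0.0005], 0.72)]
scene station [([0.61, 0.0535, 0.0669], 0.6)]
scene post [([0.5969, -0.0187, 0.0712], 0.63)]
scene plate top z [0.12256387 0.12387687]
side slot [([0.6053, 0.0551, 0.067], 0.96), ([0.6079, 0.0523, 0.0679], 0.7)]
side holder_mid [([0.6081, 0.0512, 0.081], 0.66), ([0.4446, 0.0373, 0.0019], 0.48)]
side station [([0.6045, 0.0532, 0.0693], 0.83)]
side post [([0.5971, -0.0147, 0.0679], 0.82)]
side plate top z [0.1232131  0.12420719]
[-7.06343964  0.49028461 18.10542729] 19.65
```

View pics/scene6c.png

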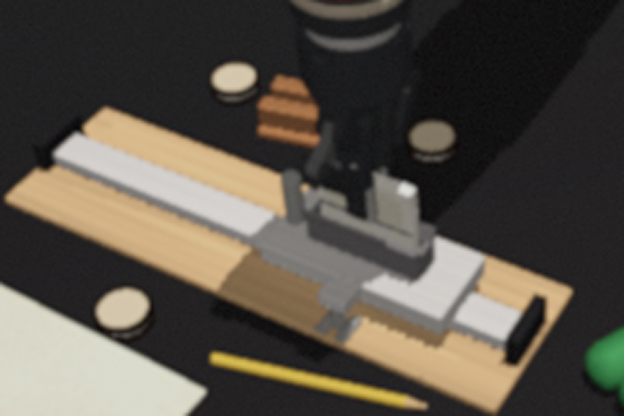

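The crop shows the holder upright in the slot at (395,205) and the carriage tab at the ridges, around (340,300). The bystanders are where they were. I'm handing in.

```bash
python3 -c "
from plant import r,observe
r.close_job();print(observe()['clock'])"
```

```text
the job is handed in; nothing more can be done
the job is handed in; nothing more can be done
```

The carriage is in its detent, and the label holder is pressed fully down behind the lip with the gripper still holding it. I handed the job in at about 19.7 s of the 64 s allowed; no verdict is reported.

- **Carriage:** I pushed it by the post with closed fingers. The force rose to about 4 N at the ridge and fell to zero, and a gentle further push then met about 5 N of resistance. The last camera readings put the slot within about 3 mm of the station along the rail, which is within camera accuracy.
- **Holder:** The spring force rose from about 2 to 10 N over roughly 10 mm of travel. The height then stayed at 0.0858 m while the force jumped to about 18 N, so it was against the stop. The plate's top at about 0.1235 m puts its foot at about 0.047 m, where 0.046 m is expected when home and 0.056 m when free.
- **Still present at hand-in:** There was a steady sideways force of about 7 N across the slot while pressing. I left it, as nothing was moving.
- **Bystanders:** The moons, pencil and game pad in the last picture look untouched. The spray bottle was outside that crop, but the arm stayed clear of it.

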